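# Portion walnuts from the pedal dispenser

### The arm

A 6-joint arm with a two-finger parallel gripper is mounted at the origin on a cart in front of the work surface, level with it; the furniture and walls round the work are solid. World frame = base frame: x ahead of the robot, y to its left, z up, the work surface at z = 0. Lengths are in m, angles in rad, forces in N, time in s.
With the tool pointing down it reaches from about 0.325 to 0.85 m from the base axis. Payload 15.5 kg.
Tool frame: the origin (TCP) lies at the very end of the fingers, on their centre line; the grasp point (between the pads) lies 19 mm behind it (env.grip_point_offset is the distance from the TCP to the grasp point, in m); z points along the fingers, y is the direction in which the jaws open and shut (so a half turn about z gives the same grasp; the last joint's range is limited). The gripper opens to 91 mm and grips with 3 to 60 N. Pads are 32 mm wide; open, the fingers measure 118 mm over their backs; the gripper's body (76 mm by 178 mm) begins 60 mm behind the grasp point.
Start: joints at [-1.44, 0.494, 1.345, -0, 1.302, -0.096], TCP at [0.14, -0.609, 0.214] pointing down, gripper open.
Joint ranges: [-2.91, 2.91], [-0.82, 2.16], [0.22, 2.67], [-1.22, 4.37], [0.12, 2.79], [-3.08, 3.08]. Speed limits (rad/s): [1.89, 1.89, 2.57, 3.01, 3.01, 3.01].

### API

Orientations are given as a unit quaternion [w, x, y, z].
In Python, from station import env, effector, kin, sensors, snapshot gives the robot as it stands. Calls block until the motion is done:
- env.goto(position, orientation): joint-space move of the TCP to a pose.
- env.move_straight(position, vel=0.15, attitude=None): straight line of the TCP; attitude=None keeps the orientation; vel is the mean speed in m/s.
- env.goto_joints(angles): joint-space move.
- effector.gripper_to(opening, force=None): opening from 0.0 (shut) to 1.0 (fully open); force is the grip in N (None keeps the last); returns when the fingers have stopped.
- env.sleep(seconds).
- kin.inverse_kinematics(position, orientation): joint angles nearest the present ones, or None.
- sensors.get_obs(): the state.
- snapshot(name): name is "scene" or "top"; returns a dict with "pixels" (384x512x3 uint8, red, green, blue), "depth" (384x512 float32, m along the optical axis (not along the pixel's ray), 0 where there is no reading), "fovy" (degrees; the focal length in pixels is half the picture's height over the tangent of half this angle, whatever the lens; pixels are square), "cx", "cy" (the principal point, pixels), "rvec" (rotation vector, rad) and "tvec" (3), from world to camera coordinates, as OpenCV has them. Camera axes: x right, y down, z forward; pixel columns grow to the right and rows downward; lengths in m; the calibration is good to about 2 mm. A picture is of the moment at which its call begins.
A pose or a line that the arm cannot do raises env.MotionError and nothing moves.
- env.job_done(): hands the job in, once; it reports no verdict.
The state is a dict: "time": time; "qpos": joint angles; "qvel": joint speeds; "effort": joint torques, N m; "position": TCP position; "ee_rot": TCP orientation; "contact_force": force on the tool from outside, world axes, zero at the start; "torque": the same for the moment, N m; "grip_width": opening from 0.0 (shut) to 1.0 (fully open).
Only numpy, scipy, OpenCV 4.12 (cv2) and the standard library are available. Lean on these libraries where they do the work, as an engineer would, in place of code of your own. Each camera call takes 0.05 s, during which the arm holds its last target.

### The job

Fill the steel cup with walnuts: take it by its handle and stand it upright on the dispenser's base plate, centred under the black spout, then press the red pedal right down to its stop with the gripper and keep it there until all six walnuts have dropped into the cup. Let the pedal spring back up and leave the full cup standing under the spout, with the phone left where it is.

Things in the scene. Friction and masses are not known exactly. Their poses are not given: they have to be found in the camera images.
- cup_handle (a point): Grip point on the straight black handle of the round steel cup: a level bar 14 mm wide, 12 mm thick, reaching from the cup wall to 139 mm from the cup's axis. The point is mid-thickness, 105 mm from the cup's axis, 58 mm above its underside. x points along the handle to the cup, z up. Nothing is below the handle.
- cup_middle (a point): Centre of the same cup: on its axis, half-way up, 37.5 mm above its underside. The cup is open at the top, 111 mm in outer diameter, 75 mm high, wall 3.5 mm, floor 5 mm, about 0.18 kg. Axes as for cup_handle.
- spout (a point): Point on top of the fixed dispenser's 8 mm steel base plate, straight below the middle of its spout: where the cup must stand. The plate reaches 63 mm forward and 75 mm to the left of it; a grey column rises 76 mm behind it. x points to the back of the dispenser, y to its left, z up (so for all points of the dispenser).
- spout_mouth (a point): Middle of the lower end of the round black spout, 122 mm above the base plate; outer diameter 92 mm, inner 84 mm. The clear tube with the six walnuts stands straight above it, up to 322 mm above the worktop.
- head_edge (a point): Point on the lower front edge of the dispenser's black head plate, above the pedal. The head, 235 mm wide and 20 mm thick, overhangs spout and pedal; its underside is 175 mm above the worktop, its front edge 54 mm in front of the spout's axis.
- pedal_pad (a point): Centre of the top face of the red pedal pad, 54 mm front to back, 64 mm wide; at rest 77 mm above the worktop, sloping 11 degrees, front edge higher. Half of it lies under the head, so the tool must lean back to the robot. It moves with the pedal; the hinge, along y, is 113 mm behind it and 43 mm lower. Frame: the pedal's, at rest x to the back, z up.
- pedal (a joint): Pedal angle, rad: 0 at rest (up), 0.38 pressed to its stop; there the pad's centre is 45 mm lower and 8 mm farther forward (towards the robot). A spring returns it: about 3 N at the pad to start it, 8 N at the stop. It draws back a shutter under the walnuts: they begin to drop about half-way, the last only near the stop.
- phone: Black flip phone lying on the worktop, 46 x 95 x 19 mm; origin at the centre of its underside. Not part of the job.
- walnut_1: Walnut 1 of six, a ball 34 mm in diameter, origin at its centre; at the start inside the clear tube of the dispenser.
- walnut_2: Walnut 2 of six, a ball 34 mm in diameter, origin at its centre; at the start inside the clear tube of the dispenser.
- walnut_3: Walnut 3 of six, a ball 34 mm in diameter, origin at its centre; at the start inside the clear tube of the dispenser.
- walnut_4: Walnut 4 of six, a ball 34 mm in diameter, origin at its centre; at the start inside the clear tube of the dispenser.
- walnut_5: Walnut 5 of six, a ball 34 mm in diameter, origin at its centre; at the start inside the clear tube of the dispenser.
- walnut_6: Walnut 6 of six, a ball 34 mm in diameter, origin at its centre; at the start inside the clear tube of the dispenser.

How it is judged:
On the way, in this order (a step that is already met when the one before it is completed fails the run):
1. the empty cup stands upright on the base plate under the spout and has been let go (horizontal distance between cup_middle and spout below 0.03 m and z of cup_middle in the frame of spout below 0.045 m and angle between cup_middle's own z axis and vertical below 0.1 rad and contact force between the fingers and cup below 0.3 N and linear speed of cup below 0.03 m/s), for 0.2 s.
2. the pedal is pressed by the gripper to its stop (value of joint pedal above 0.355 rad and contact force between any of the fingers, the arm and pedal above 1 N), for 0.3 s.
At the end, for the whole second after the job is handed in: All six walnuts lie inside the cup (centres below its rim and within 50 mm of its axis), the cup stands upright (within 0.1 rad) on the base plate with its axis within 30 mm of the spout's, the pedal is back up (under 0.03 rad), everything at rest (horizontal distance between cup_middle and spout below 0.03 m and z of cup_middle in the frame of spout below 0.045 m and angle between cup_middle's own z axis and vertical below 0.1 rad and value of joint pedal below 0.03 rad and linear speed of cup below 0.03 m/s and linear speed of each of walnut_1, walnut_2, walnut_3, walnut_4, walnut_5, walnut_6 below 0.05 m/s and horizontal distance between each of walnut_1, walnut_2, walnut_3, walnut_4, walnut_5, walnut_6 and cup_middle below 0.05 m and z of walnut_1 in the frame of cup_middle between -0.0375 and 0.0375 m and z of walnut_2 in the frame of cup_middle between -0.0375 and 0.0375 m and z of walnut_3 in the frame of cup_middle between -0.0375 and 0.0375 m and z of walnut_4 in the frame of cup_middle between -0.0375 and 0.0375 m and z of walnut_5 in the frame of cup_middle between -0.0375 and 0.0375 m and z of walnut_6 in the frame of cup_middle between -0.0375 and 0.0375 m); the robot touches nothing.
It fails at once if the phone is shoved more than 30 mm (distance of phone from where it was at the start of the episode above 0.03 m).
It also fails if it takes over 56 s, if anything falls off the work surface, if the arm or the gripper's body presses on something with over 40 N, if the wrist force passes 120 N, or if a joint passes its speed limit or range.

## Working session

There is one attempt and no reset: what is moved stays moved. The work goes in short steps, each a Python script; the robot and the scene stay as the last script left them, time stands still between calls to the robot, and variables do not carry over. Pictures are saved under pics/ and viewed, and the job is handed in when it is done.

```bash
ls; mkdir -p pics; cat > h.py <<'E'
from station import env, effector, kin, sensors, snapshot
import numpy as np, cv2
from scipy.spatial.transform import Rotation as R
def save(s,n,sc=1.5):
    cv2.imwrite(f'pics/{n}.png',cv2.resize(cv2.cvtColor(s['pixels'],cv2.COLOR_RGB2BGR),None,fx=sc,fy=sc))
def cloud(s):
    f=192/np.tan(np.radians(s['fovy'])/2); d=s['depth']
    v,u=np.mgrid[:384,:512]
    P=np.stack([(u-s['cx'])/f*d,(v-s['cy'])/f*d,d],-1)
    M=R.from_rotvec(np.ravel(s['rvec'])).as_matrix()
    W=(P-np.ravel(s['tvec']))@M
    W[d==0]=np.nan
    return W
def wxyz(r): q=r.as_quat(); return [q[3],q[0],q[1],q[2]]
E
python3 - <<'E'
from h import *
import pickle
D={}
for n in('scene','top'):
    s=snapshot(n);save(s,n+'0');D[n]=s
    print(n,s['fovy'],s['cx'],s['cy'],s['rvec'],s['tvec'])
pickle.dump(D,open('s0.pkl','wb'))
print(sensors.get_obs())
E
```

```text
pics
scene 42.6323369863252 251.47382588439456 194.41334491533033 [ 0.95998832 -2.4623886   1.08437643] [0.47169943 0.29623666 1.13519154]
top 50.94825604259232 258.87595190711704 191.66365197582056 [ 2.29525595 -1.81812146  0.2319219 ] [-0.00345334  0.56916755  0.98879101]
{'time': 0.1, 'qpos': array([-1.44049046e+00,  4.94129638e-01,  1.34607013e+00, -6.20505413e-06,
        1.30246665e+00, -9.55044595e-02]), 'qvel': array([-0.00091144, -0.00065558, -0.00103667, -0.0015224 , -0.00148048,
       -0.00134205]), 'effort': array([ 3.16176438e-04, -8.80241847e+01, -3.82541263e+01,  7.09699164e-02,
        4.82574594e-02, -2.13349671e-05]), 'position': array([ 0.13989003, -0.60880217,  0.21339221]), 'ee_rot': array([-5.36747566e-04,  9.93632744e-01,  1.12666240e-01, -1.23322422e-05]), 'contact_force': array([0.44511275, 0.57184437, 0.79364157]), 'torque': array([-0.02685281,  0.03219833, -0.00490587]), 'grip_width': 0.9977070327291069}
```

View pics/scene0.png

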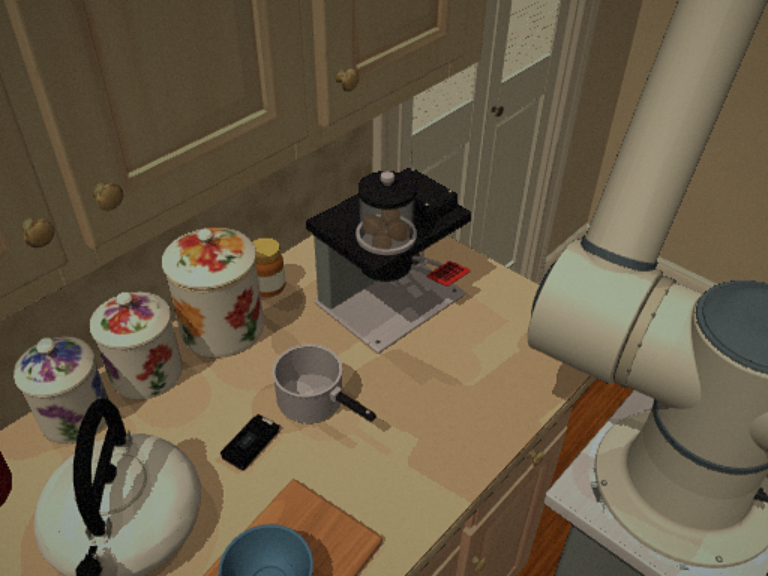

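View pics/top0.png

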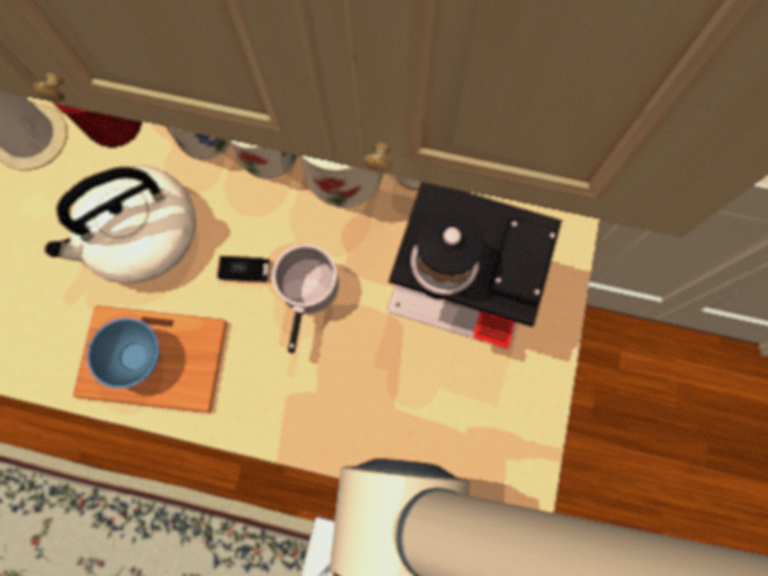

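Both pictures show the cup (scene ~(308,383), top ~(305,277)) with its handle towards the robot. The phone is just left of it. The dispenser is to the right, with the red pedal at scene (449,273), top (495,329). Next I'll measure these.

```bash
python3 - <<'E'
from h import *
import pickle
from scipy.optimize import least_squares
D=pickle.load(open('s0.pkl','rb'))
np.set_printoptions(precision=4,suppress=True)
Ws={}
for n in D:
    W=Ws[n]=cloud(D[n]); px=D[n]['pixels'].astype(int)
    z=W[...,2]
    print(n,'table z',np.nanmedian(z[(abs(z)<.01)]))
    red=(px[...,0]>130)&(px[...,1]<60)&(px[...,2]<60)&(z>.04)&(z<.12)
    P=W[red&(W[...,0]<.8)];
    # restrict to pedal
    print('red',len(P),np.median(P,0),P.min(0),P.max(0))
    def at(x,y): # pic coords /1.5
        u,v=int(x/1.5),int(y/1.5); return np.nanmedian(W[v-1:v+2,u-1:u+2].reshape(-1,3),0)
    pts=dict(scene=dict(pan_floor=(308,383),handle_tip=(370,414),handle_base=(340,393),phone=(250,442),plate_front=(378,343),head_l=(310,222),headfront=(372,262),headfrontr=(468,215),lid=(388,180),plate=(400,310),pedal=(449,273)),
     top=dict(pan_floor=(310,280),handle_tip=(293,345),handle_mid=(296,325),phone=(243,268),plateFL=(396,303),head_bl=(425,190),head_br=(556,222),head_fl=(397,281),head_fr=(532,318),lid=(453,236),pedal=(495,330),plate=(420,305)))[n]
    for k,v in pts.items(): print(' ',k,at(*v))
    rim=(abs(z-.075)<.004)
    c=at(*pts['pan_floor'])[:2]
    m=rim&(np.hypot(W[...,0]-c[0],W[...,1]-c[1])<.09)
    Q=W[m][:,:2]
    r=least_squares(lambda p:np.hypot(*(Q-p).T)-.0537,c,loss='soft_l1',f_scale=.003)
    print('cup centre',r.x,len(Q),np.std(r.fun))
    # handle points
    d=np.hypot(W[...,0]-r.x[0],W[...,1]-r.x[1])
    m=(z>.05)&(z<.075)&(d>.07)&(d<.145)&(px.sum(-1)<200)
    H=W[m]; print('handle',len(H),H.mean(0) if len(H) else 0, H[:,2].max(), d[m].max())
    a=np.arctan2(*(H[:,:2]-r.x).mean(0)[::-1]); print('handle dir deg',np.degrees(a))
E
```

```text
scene table z 0.0006133945601781352
red 68 [ 0.504  -0.0638  0.0817] [ 0.4962 -0.0986  0.0769] [ 0.5256 -0.0346  0.0878]
  pan_floor [0.5691 0.2558 0.0057]
  handle_tip [0.4152 0.2663 0.0626]
  handle_base [0.4777 0.2696 0.0647]
  phone [0.5391 0.4085 0.0197]
  plate_front [0.5422 0.1042 0.0096]
  head_l [0.7087 0.1042 0.1959]
  headfront [0.556  0.1061 0.1962]
  headfrontr [ 0.5185 -0.1084  0.191 ]
  lid [0.5766 0.0486 0.3164]
  plate [0.5705 0.0136 0.0095]
  pedal [ 0.5216 -0.0655  0.0791]
cup centre [0.5435 0.2753] 291 0.002036432780938731
handle 165 [0.4388 0.2688 0.0623] 0.06876264404002408 0.14024195554763239
handle dir deg -176.4273771453751
top table z 0.0005164226645353697
red 245 [ 0.514  -0.065   0.0802] [ 0.4977 -0.0975  0.0681] [ 0.546  -0.0351  0.0863]
  pan_floor [0.5543 0.2805 0.0055]
  handle_tip [0.419  0.2653 0.064 ]
  handle_mid [0.456  0.2706 0.0632]
  phone [0.5458 0.4044 0.0187]
  plateFL [0.5447 0.1102 0.0089]
  head_bl [0.6975 0.0999 0.1957]
  head_br [ 0.6894 -0.1147  0.1958]
  head_fl [0.5376 0.1102 0.1945]
  head_fr [ 0.5266 -0.1044  0.1957]
  lid [0.5833 0.0419 0.3213]
  pedal [ 0.5211 -0.0691  0.0802]
  plate [0.5526 0.0663 0.0087]
cup centre [0.5438 0.2786] 248 0.0016946732411381364
handle 64 [0.4452 0.2687 0.0639] 0.06832249527759235 0.13564938389668346
handle dir deg -174.29007458725917
```

```bash
python3 - <<'E'
from h import *
import pickle
from scipy.optimize import least_squares
D=pickle.load(open('s0.pkl','rb'))
np.set_printoptions(precision=4,suppress=True)
for n in D:
    W=cloud(D[n]); z=W[...,2]; x=W[...,0];y=W[...,1]
    px=D[n]['pixels'].astype(int)
    m=(abs(z-.1955)<.004)&(x>.45)&(x<.8)&(abs(y)<.16)
    m=cv2.morphologyEx(m.astype(np.uint8),cv2.MORPH_OPEN,np.ones((3,3)))>0
    Q=W[m][:,:2].astype(np.float32); 
    print(n,'head rect',cv2.minAreaRect(Q),len(Q), np.round(cv2.boxPoints(cv2.minAreaRect(Q)),4).tolist())
    # front edge: min x in y bins
    b=[(yy,Q[abs(Q[:,1]-yy)<.004,0].min(),Q[abs(Q[:,1]-yy)<.004,0].max()) for yy in np.arange(-.1,.1,.01) if (abs(Q[:,1]-yy)<.004).any()]
    b=np.array(b); print('front',np.polyfit(b[:,0],b[:,1],1),b[:,1]); print('back',b[:,2])
    # plate
    m=(abs(z-.008)<.0035)&(x>.48)&(x<.7)&(y>-.05)&(y<.13)&(abs(px[...,0]-px[...,2])<30)
    Q=W[m]; 
    if len(Q): print('plate ymax/xmin',[(round(yy,3),Q[abs(Q[:,1]-yy)<.004,0].min().round(4)) for yy in np.arange(-.03,.11,.01) if (abs(Q[:,1]-yy)<.004).any()],'left',[(round(xx,3),Q[abs(Q[:,0]-xx)<.004,1].max().round(4)) for xx in np.arange(.5,.62,.01) if (abs(Q[:,0]-xx)<.004).any()])
    # lid
    m=(z>.205)&(z<.335)&(abs(x-.58)<.08)&(abs(y-.04)<.08)
    for lo in np.arange(.2,.34,.01):
        P=W[m&(z>=lo)&(z<lo+.01)]
        if len(P)>5: print('  z%.2f'%lo,len(P),P[:,:2].min(0),P[:,:2].max(0),P[:,:2].mean(0))
    # pedal plane
    red=(px[...,0]>110)&(px[...,1]<70)&(px[...,2]<70)&(z>.04)&(z<.12)&(x>.45)&(x<.6)&(y>-.12)&(y<-.02)
    P=W[red]; A=np.c_[P[:,:2],np.ones(len(P))]; print('pedal plane',np.linalg.lstsq(A,P[:,2],rcond=None)[0],P.min(0),P.max(0), cv2.minAreaRect(P[:,:2].astype(np.float32)))
E
```

```text
scene head rect ((0.6162680983543396, -0.0026081278920173645), (0.2369849681854248, 0.18515905737876892), 85.85902404785156) 1474 [[0.5153999924659729, -0.11410000175237656], [0.699999988079071, -0.1274999976158142], [0.717199981212616, 0.10890000313520432], [0.5325000286102295, 0.12229999899864197]]
front [0.1762 0.5319] [0.5179 0.5204 0.5197 0.5194 0.52   0.5225 0.5211 0.5229 0.5245 0.5242
 0.5234 0.5261 0.5266 0.5291 0.5285 0.6447 0.5304 0.5329 0.532  0.5338]
back [0.549  0.5453 0.5495 0.5518 0.5516 0.5517 0.5864 0.581  0.5741 0.704
 0.7069 0.7101 0.7083 0.7082 0.709  0.7122 0.711  0.7143 0.715  0.7148]
plate ymax/xmin [(np.float64(-0.03), np.float64(0.513)), (np.float64(-0.02), np.float64(0.5176)), (np.float64(-0.01), np.float64(0.5167)), (np.float64(0.0), np.float64(0.517)), (np.float64(0.01), np.float64(0.5192)), (np.float64(0.02), np.float64(0.519)), (np.float64(0.03), np.float64(0.5208)), (np.float64(0.04), np.float64(0.5194)), (np.float64(0.05), np.float64(0.5219)), (np.float64(0.06), np.float64(0.5252)), (np.float64(0.07), np.float64(0.5214)), (np.float64(0.08), np.float64(
[... 2910 characters left out ...]
3 0.0844] [0.5458 0.0489]
  z0.25 45 [0.5389 0.0043] [0.5657 0.0856] [0.5479 0.0452]
  z0.26 56 [0.539  0.0074] [0.567  0.0863] [0.5464 0.048 ]
  z0.27 30 [0.539  0.0167] [0.5524 0.0769] [0.5428 0.0478]
  z0.28 15 [0.5374 0.0023] [0.5717 0.0906] [0.5478 0.0457]
  z0.29 1046 [ 0.5371 -0.003 ] [0.6324 0.0921] [0.5813 0.0447]
  z0.30 395 [0.5439 0.0086] [0.6253 0.085 ] [0.5822 0.045 ]
  z0.31 41 [0.5734 0.0338] [0.5943 0.0563] [0.5811 0.045 ]
  z0.32 60 [0.5726 0.0351] [0.5935 0.0548] [0.5837 0.045 ]
pedal plane [-0.2057  0.0195  0.1869] [ 0.497  -0.0984  0.0681] [ 0.5485 -0.0341  0.0863] ((0.5234665870666504, -0.06553932279348373), (0.06307218968868256, 0.04953203350305557), 86.09950256347656)
```

```bash
cat >> h.py <<'E'
SP=np.array([.5845,.0447]); CUP=np.array([.5437,.277])
def att(yaw,lean):
    h=np.array([np.cos(yaw),np.sin(yaw),0]); l=np.array([-h[1],h[0],0])
    z=np.sin(lean)*h-np.cos(lean)*np.array([0,0,1]); y=-l
    return wxyz(R.from_matrix(np.c_[np.cross(y,z),y,z])), h, z
def cup_tcp(c,zb,yaw,lean,g=.112):
    q,h,z=att(yaw,lean)
    p=np.r_[c,0]-g*h; p[2]=zb+.058
    return p+env.grip_point_offset*z,q
def st(): 
    o=sensors.get_obs(); print('t%.2f'%o['time'],'pos',o['position'].round(4),'F',o['contact_force'].round(1),'grip',round(o['grip_width'],3)); return o
E
python3 - <<'E'
from h import *
L=np.radians(20)
for nm,(p,q) in dict(pre=cup_tcp(CUP,.12,np.radians(4.7),L),g=cup_tcp(CUP,0,np.radians(4.7),L),pl=cup_tcp(SP,.008,np.radians(-15),L),
  press=(np.r_[.52,-.07,.03],att(np.radians(-5),np.radians(32))[0]),press0=(np.r_[.525,-.07,.1],att(np.radians(-5),np.radians(32))[0]),mid=(np.r_[.1,-.42,.36],att(np.radians(-76),0)[0])).items():
    print(nm,p,kin.inverse_kinematics(p,q))
E
```

```text
pre [0.43848497 0.26834975 0.16033378] [ 0.53618829  0.30831658  1.94313333 -0.27252587  0.59131188  2.22889665]
g [0.43848497 0.26834975 0.04033378] [ 0.53618829  0.55613546  2.06058942 -0.63206733  0.25677765  2.61716353]
pl [0.48252719 0.07202353 0.04833378] [ 0.11755686  0.52140604  2.12649926 -0.65313393  0.2099684   2.57168565]
press [ 0.52 -0.07  0.03] [-0.3367234   0.65474786  2.2654181   2.7476463   0.3478069  -1.41103944]
press0 [ 0.525 -0.07   0.1  ] [-0.33183147  0.45143999  2.19863146  1.9627202   0.13928893 -0.60393301]
mid [ 0.1  -0.42  0.36] [-1.47554123e+00  8.41903321e-02  1.54099950e+00 -4.44089210e-16
  1.51640282e+00  1.42170533e+00]
```

```bash
python3 - <<'E'
from h import *
np.set_printoptions(precision=2,suppress=True)
f=R.from_euler('z',np.pi)
def flip(q): return wxyz(R.from_quat([q[1],q[2],q[3],q[0]])*f)
for Ld in (0,6,10,14):
    L=np.radians(Ld)
    for nm,(p,q) in dict(pre=cup_tcp(CUP,.12,np.radians(4.7),L),g=cup_tcp(CUP,0,np.radians(4.7),L),pl=cup_tcp(SP,.008,np.radians(-15),L),pl5=cup_tcp(SP,.008,np.radians(-5),L)).items():
        print(Ld,nm,kin.inverse_kinematics(p,q),kin.inverse_kinematics(p,flip(q)))
for Ld in (25,32,40,45,50,55,60):
    q=att(np.radians(-5),np.radians(Ld))[0]
    for z in (.2,.1,.03): print(Ld,z,kin.inverse_kinematics(np.r_[.52,-.07,z],q),kin.inverse_kinematics(np.r_[.52,-.07,z],flip(q)))
E
```

```text
0 pre [ 0.44  0.4   1.7  -0.    1.05  1.93] [ 0.44  0.4   1.7  -0.    1.05 -1.22]
0 g [ 0.44  0.59  1.81 -0.    0.75  1.93] [ 0.44  0.59  1.81 -0.    0.75 -1.22]
0 pl [ 0.03  0.55  1.87 -0.    0.73  1.86] [ 0.03  0.55  1.87 -0.    0.73 -1.28]
0 pl5 [-0.01  0.54  1.88 -0.    0.72  1.65] [-0.01  0.54  1.88 -0.    0.72 -1.49]
6 pre [ 0.46  0.36  1.77 -0.05  0.91  1.98] [ 0.46  0.36  1.77 -0.05  0.91 -1.16]
6 g [ 0.46  0.56  1.88 -0.07  0.6   2.01] [ 0.46  0.56  1.88 -0.07  0.6  -1.13]
6 pl [ 0.05  0.53  1.94 -0.06  0.57  1.93] [ 0.05  0.53  1.94 -0.06  0.57 -1.21]
6 pl5 [-0.    0.52  1.96 -0.02  0.55  1.67] [-0.    0.52  1.96 -0.02  0.55 -1.47]
10 pre [ 0.48  0.34  1.82 -0.09  0.82  2.03] [ 0.48  0.34  1.82 -0.09  0.82 -1.11]
10 g [ 0.48  0.55  1.94 -0.14  0.49  2.09] [ 0.48  0.55  1.94 -0.14  0.49 -1.05]
10 pl [ 0.07  0.52  2.   -0.13  0.47  2.01] [ 0.07  0.52  2.   -0.13  0.47 -1.13]
10 pl5 [-0.    0.51  2.02 -0.04  0.44  1.69] [-0.    0.51  2.02 -0.04  0.44 -1.45]
14 pre [ 0.5   0.33  1.87 -0.15  0.73  2.09] [ 0.5   0.33  1.87 -0.15  0.73 -1.05]
14 g [ 0.5   0.55  1.99 -0.26  0.39  2
[... 1158 characters left out ...]
42  0.32  2.37  2.55  0.46  1.9 ]
50 0.1 [-0.42  0.74  2.5   2.83  0.96 -1.61] [-0.42  0.74  2.5   2.83  0.96  1.53]
50 0.03 [-0.42  1.04  2.53  2.88  1.29 -1.71] [-0.42  1.04  2.53  2.88  1.29  1.43]
55 0.2 [-0.45  0.41  2.46  2.68  0.71 -1.42] [-0.45  0.41  2.46  2.68  0.71  1.72]
55 0.1 [-0.45  0.91  2.58  2.84  1.29 -1.7 ] [-0.45  0.91  2.58  2.84  1.29  1.45]
55 0.03 [-0.45  1.23  2.59  2.85  1.61 -1.79] [-0.45  1.23  2.59  2.85  1.61  1.35]
60 0.2 [-0.47  0.55  2.54  2.74  1.   -1.55] [-0.47  0.55  2.54  2.74  1.    1.59]
60 0.1 [-0.47  1.14  2.67  2.81  1.68 -1.81] [-0.47  1.14  2.67  2.81  1.68  1.33]
60 0.03 [-0.47  1.43  2.64  2.79  1.93 -1.9 ] [-0.47  1.43  2.64  2.79  1.93  1.24]
```

```bash
cat >> h.py <<'E'
def flip(q): return wxyz(R.from_quat([q[1],q[2],q[3],q[0]])*R.from_euler('z',np.pi))
def ct(c,zb,yawd,leand=12,g=.115):
    p,q=cup_tcp(np.asarray(c),zb,np.radians(yawd),np.radians(leand),g); return p,flip(q)
E
python3 - <<'E'
from h import *
env.goto_joints([-1.44,.084,1.54,0,1.516,-.1]); st()
env.goto_joints([.48,.084,1.54,0,1.516,-1.1]); st()
p,q=ct(CUP,.1,4.9); env.goto(p,q); st()
s=snapshot('scene');save(s,'s1');s=snapshot('top');save(s,'t1')
E
```

```text
t1.06 pos [ 0.115  -0.4175  0.3599] F [-0.6  0.3 -0.4] grip 1.002
t3.75 pos [0.3527 0.2502 0.3604] F [-0.2  0.2  0.4] grip 0.997
t4.68 pos [0.4336 0.2676 0.1403] F [0.8 0.6 0.5] grip 1.001
```

View pics/s1.png

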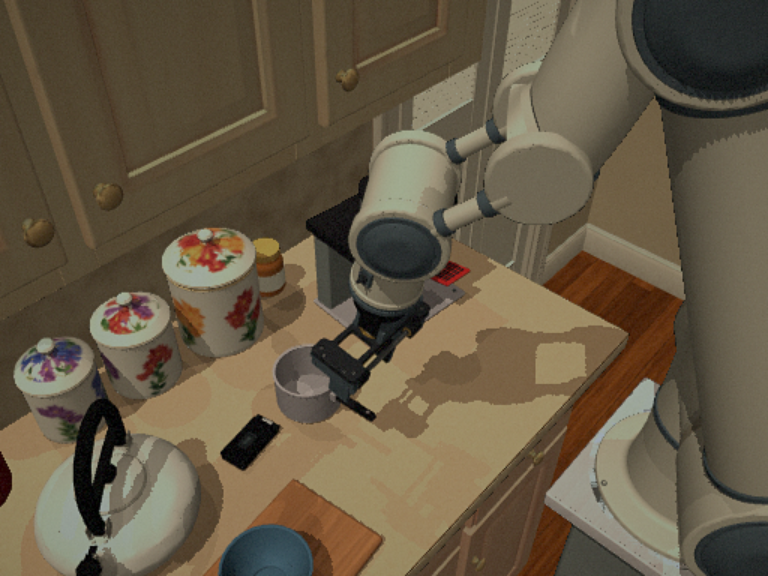

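View pics/t1.png

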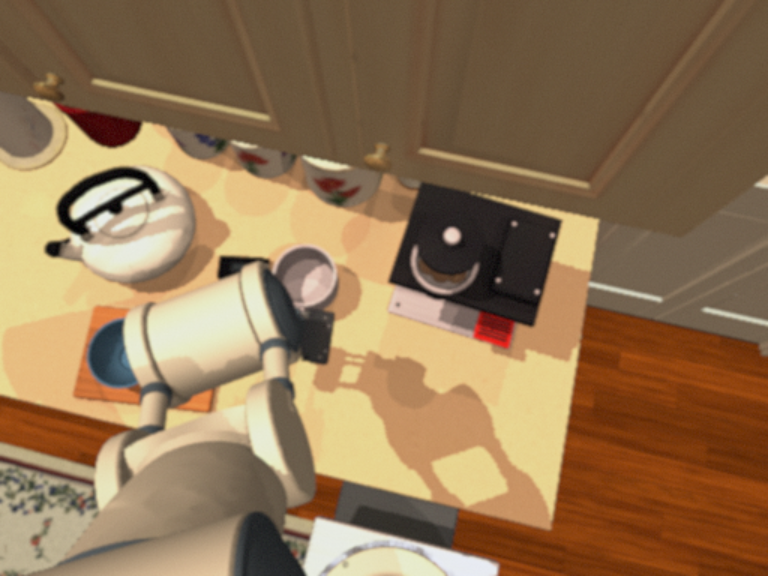

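The gripper's fingers straddle the handle (scene ~(350,385)) and the phone is clear. Next: descend, grip, then lift a little.

```bash
python3 - <<'E'
from h import *
p,q=ct(CUP,0,4.9); env.move_straight(p,vel=.12); st()
effector.gripper_to(0,force=50); st()
p[2]+=.03; env.move_straight(p,vel=.08); st()
import pickle
D={}
for n in('scene','top'):
    s=snapshot(n);save(s,n+'2');D[n]=s
pickle.dump(D,open('s2.pkl','wb'))
E
```

```text
t5.77 pos [0.4334 0.2677 0.0402] F [ 1.1 -0.1 -0.3] grip 1.001
t6.92 pos [0.433  0.2675 0.0396] F [ 0.8 -0.1 -1.1] grip 0.146
t7.45 pos [0.433  0.2675 0.0696] F [ 0.4  0.3 -2. ] grip 0.147
```

View pics/scene2.png

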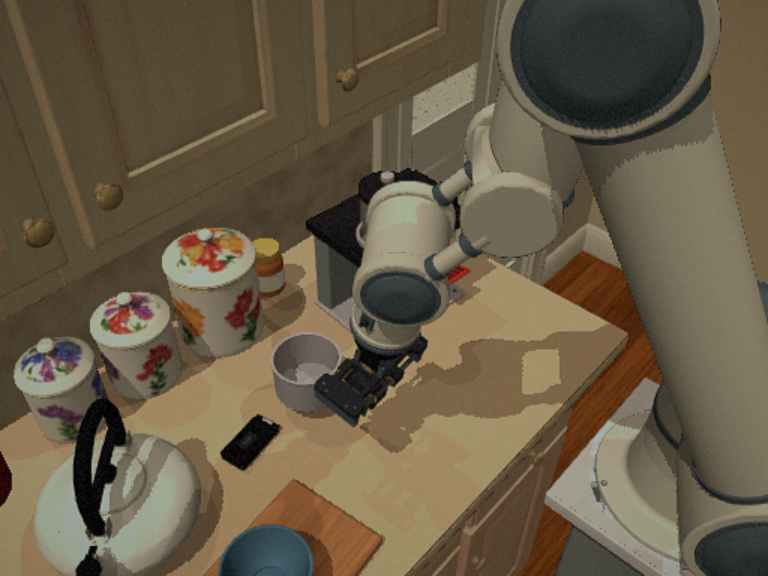

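The cup is lifted: the grip reads 13 mm and the load about 2 N. I'll check its rim for position and tilt.

```bash
cat >> h.py <<'E'
from scipy.optimize import least_squares
def rimfit(s,c,ztop,tol=.008):
    W=cloud(s).reshape(-1,3); W=W[~np.isnan(W[:,0])]
    px=s['pixels'].reshape(-1,3)
    r=np.hypot(*(W[:,:2]-c).T)
    Q=W[(abs(W[:,2]-ztop)<tol)&(r<.075)]
    # upper points per azimuth
    f=least_squares(lambda p:np.hypot(*(Q[:,:2]-p).T)-.0537,c,loss='soft_l1',f_scale=.003)
    e=abs(np.hypot(*(Q[:,:2]-f.x).T)-.0537)<.003; P=Q[e]
    az=np.arctan2(P[:,1]-f.x[1],P[:,0]-f.x[0]); out=[]
    for a in np.arange(-np.pi,np.pi,.35):
        k=(az>=a)&(az<a+.35)
        if k.sum()>3: out.append(P[k][np.argsort(P[k][:,2])[-3:]].mean(0))
    out=np.array(out)
    A=np.c_[out[:,:2]-f.x,np.ones(len(out))]; pl=np.linalg.lstsq(A,out[:,2],rcond=None)[0] if len(out)>3 else None
    print('rim c',f.x.round(4),'n',len(Q),'sd',f.fun.std().round(4),'plane(dz/dx,dz/dy,z)',None if pl is None else pl.round(4))
    return f.x
E
python3 - <<'E'
from h import *
import pickle
D=pickle.load(open('s2.pkl','rb'))
for n in D: rimfit(D[n],CUP,.105)
D=pickle.load(open('s0.pkl','rb'))
for n in D: rimfit(D[n],CUP,.075)
E
```

```text
rim c [0.5431 0.276 ] n 342 sd 0.0019 plane(dz/dx,dz/dy,z) [ 0.0113 -0.0019  0.1072]
rim c [0.5435 0.2786] n 269 sd 0.0021 plane(dz/dx,dz/dy,z) [ 0.0102 -0.0077  0.1072]
rim c [0.5428 0.2755] n 408 sd 0.0025 plane(dz/dx,dz/dy,z) [ 0.0028 -0.0003  0.0777]
rim c [0.5431 0.2784] n 308 sd 0.0023 plane(dz/dx,dz/dy,z) [-0.0086  0.0048  0.078 ]
```

```bash
python3 - <<'E'
from h import *
import pickle
p,q=ct([.54,.2],.03,-12); env.move_straight(p,vel=.12,attitude=q); st()
p,q=ct(SP,.03,-12); env.move_straight(p,vel=.12,attitude=q); st()
D={}
for n in('scene','top'):
    s=snapshot(n);save(s,n+'3');D[n]=s
pickle.dump(D,open('s3.pkl','wb'))
rimfit(D['scene'],SP,.105)
E
```

```text
t8.07 pos [0.4314 0.2233 0.0694] F [-0.1  0.4 -1. ] grip 0.154
t9.57 pos [0.4756 0.0681 0.0696] F [ 0.1 -0.1 -1.4] grip 0.149
rim c [0.5831 0.045 ] n 106 sd 0.002 plane(dz/dx,dz/dy,z) [-0.0016  0.0098  0.1067]
```

View pics/scene3.png

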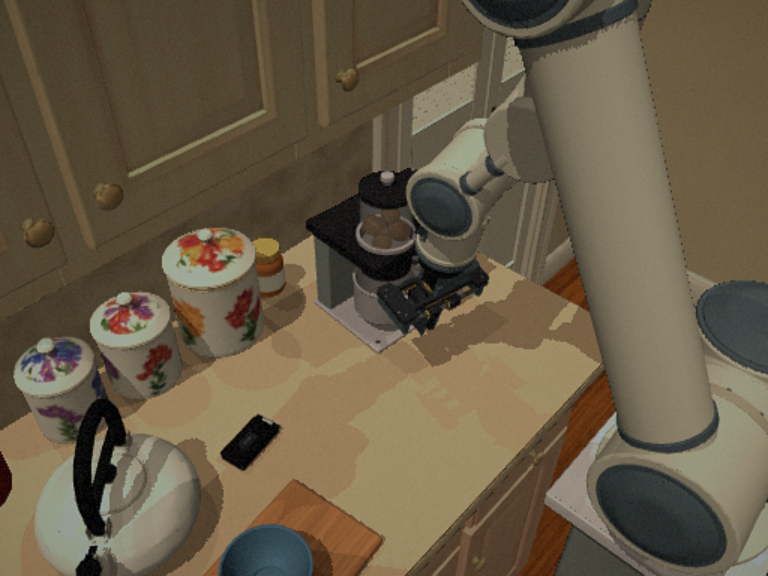

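View pics/top3.png

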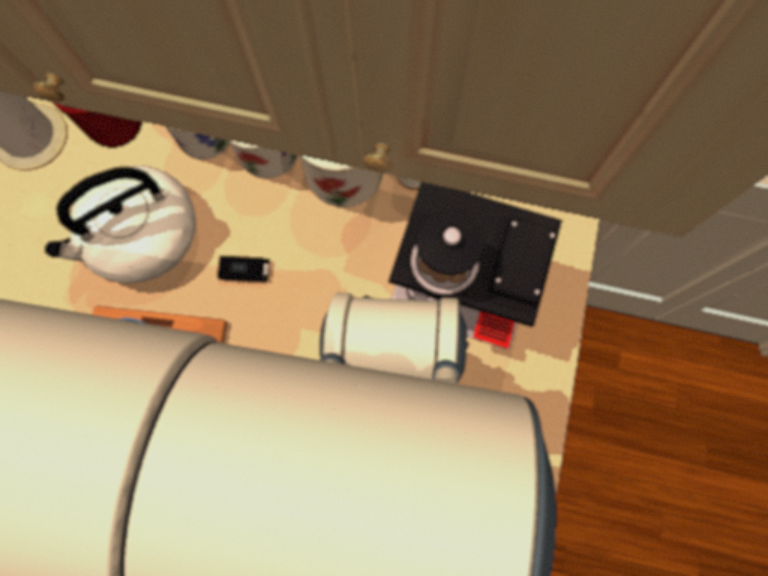

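The cup is level under the spout (scene (378,300)), measured within 2 mm of its axis. Now I'll lower it and let go.

```bash
python3 - <<'E'
from h import *
p,q=ct(SP,.0115,-12); env.move_straight(p,vel=.06); st()
for zb in (.010,.0085,.007):
    p,q=ct(SP,zb,-12); env.move_straight(p,vel=.03); o=st()
    if o['contact_force'][2]>1.5: break
effector.gripper_to(0.5); st(); env.sleep(.3)
import pickle
_,h,z=att(np.radians(-12),np.radians(12))
pos=sensors.get_obs()['position']
env.move_straight(pos-.10*z-.03*h,vel=.15); st()
s=snapshot('scene');save(s,'scene4'); rimfit(s,SP,.083)
s=snapshot('top');save(s,'top4')
E
```

```text
t10.12 pos [0.4756 0.0679 0.0509] F [-0.8  0.6 -1.4] grip 0.149
t10.38 pos [0.4759 0.0678 0.0498] F [-0.1  0.2 -1.8] grip 0.152
t10.62 pos [0.4758 0.0678 0.0481] F [ 0.8 -0.2 -1.4] grip 0.152
t10.88 pos [0.4757 0.0678 0.0469] F [-6.3  0.8 12.7] grip 0.148
t11.53 pos [0.4758 0.0678 0.0466] F [0.2 0.6 0. ] grip 0.501
t12.72 pos [0.4262 0.0783 0.1441] F [ 0.  -0.9  0.1] grip 0.5
rim c [0.5833 0.0448] n 179 sd 0.0049 plane(dz/dx,dz/dy,z) [-0.0198  0.0602  0.0832]
```

View pics/scene4.png

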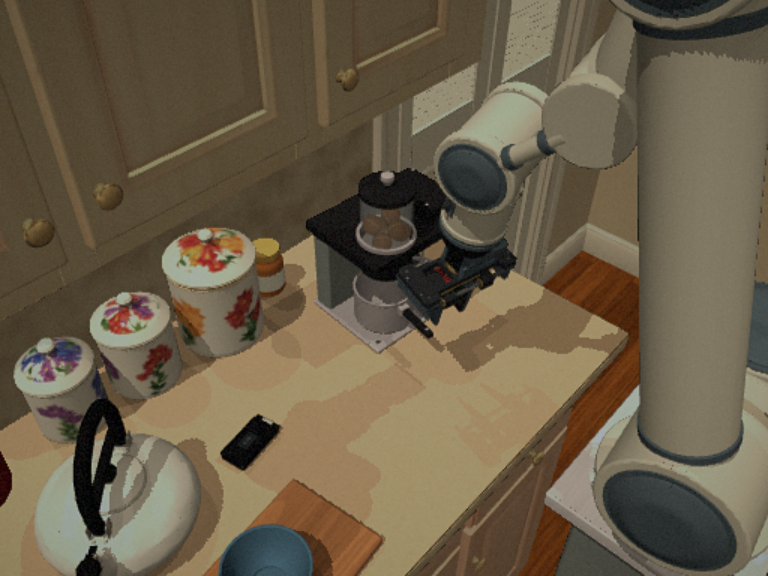

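Cup standing upright on the plate, let go, rim centre (0.583, 0.045). Next I'll plan the pedal pose, with the tool leaning about 45° and the wrist flipped.

```bash
python3 - <<'E'
from h import *
np.set_printoptions(precision=3,suppress=True)
print([a for a in dir(kin) if a[0]!='_'],sensors.get_obs()['qpos'])
for Ld in (42,46,50):
  for yd in (-5,0,8):
    q,h,z=att(np.radians(yd),np.radians(Ld))
    C=np.array([.522,-.068,.095])
    for nm,p in dict(pre=C-.12*z,con=C,pr=np.array([.515,-.068,.035])).items():
        print(Ld,yd,nm,p,kin.inverse_kinematics(p,q))
E
```

```text
['inverse_kinematics'] [ 0.095  0.262  2.04  -0.104  0.644 -1.19 ]
42 -5 pre [ 0.442 -0.061  0.184] [-0.48   0.208  2.438  2.212  0.325 -0.966]
42 -5 con [ 0.522 -0.068  0.095] [-0.37   0.576  2.369  2.774  0.546 -1.465]
42 -5 pr [ 0.515 -0.068  0.035] [-0.379  0.81   2.429  2.876  0.826 -1.609]
42 0 pre [ 0.442 -0.068  0.184] [-0.598  0.213  2.425  1.894  0.409 -0.819]
42 0 con [ 0.522 -0.068  0.095] [-0.438  0.575  2.36   2.57   0.552 -1.404]
42 0 pr [ 0.515 -0.068  0.035] [-0.448  0.804  2.419  2.729  0.808 -1.62 ]
42 8 pre [ 0.442 -0.079  0.184] [-0.747  0.231  2.38   1.55   0.545 -0.715]
42 8 con [ 0.522 -0.068  0.095] [-0.533  0.572  2.33   2.244  0.562 -1.29 ]
42 8 pr [ 0.515 -0.068  0.035] [-0.545  0.788  2.386  2.479  0.758 -1.601]
46 -5 pre [ 0.436 -0.06   0.178] [-0.53   0.308  2.544  2.513  0.552 -1.335]
46 -5 con [ 0.522 -0.068  0.095] [-0.389  0.654  2.432  2.823  0.75  -1.547]
46 -5 pr [ 0.515 -0.068  0.035] [-0.399  0.914  2.489  2.885  1.054 -1.662]
46 0 pre [ 0.436 -0.068  0.178] [-0.669  0.308  2.526  2.203  0.586 -1.224]
46 0 con [ 0.522 -0.068  0.095] [-0.465  0.
[... 279 characters left out ...]
068  0.035] [-0.585  0.876  2.436  2.507  0.936 -1.711]
50 -5 pre [ 0.43  -0.06   0.172] None
50 -5 con [ 0.522 -0.068  0.095] [-0.408  0.757  2.496  2.846  0.979 -1.613]
50 -5 pr [ 0.515 -0.068  0.035] [-0.42   1.044  2.547  2.879  1.303 -1.718]
50 0 pre [ 0.43  -0.068  0.172] [-0.752  0.489  2.651  2.388  0.871 -1.569]
50 0 con [ 0.522 -0.068  0.095] [-0.494  0.749  2.484  2.68   0.953 -1.624]
50 0 pr [ 0.515 -0.068  0.035] [-0.508  1.028  2.532  2.738  1.25  -1.78 ]
50 8 pre [ 0.431 -0.081  0.172] [-0.927  0.442  2.558  1.961  0.811 -1.4  ]
50 8 con [ 0.522 -0.068  0.095] [-0.611  0.725  2.44   2.404  0.89  -1.591]
50 8 pr [ 0.515 -0.068  0.035] [-0.627  0.979  2.483  2.51   1.12  -1.816]
```

```bash
python3 - <<'E'
from h import *
np.set_printoptions(precision=3,suppress=True)
q12=flip(att(np.radians(-12),np.radians(12))[0])
for p in ([.37,.05,.28],[.38,-.05,.28],[.38,-.05,.33]): print(p,kin.inverse_kinematics(p,q12))
for Ld in (30,42):
  q=att(np.radians(-5),np.radians(Ld))[0]
  for p in ([.40,-.06,.25],[.42,-.06,.25],[.44,-.06,.22],[.46,-.063,.165],[.45,-.06,.28]): print(Ld,p,kin.inverse_kinematics(p,q))
E
```

```text
[0.37, 0.05, 0.28] [ 0.019 -0.054  1.929 -0.054  1.063 -1.321]
[0.38, -0.05, 0.28] [-0.306 -0.045  1.921  0.023  1.058 -1.676]
[0.38, -0.05, 0.33] [-0.306 -0.096  1.821  0.021  1.208 -1.672]
30 [0.4, -0.06, 0.25] [-0.46  -0.086  2.186  0.341  0.575  0.955]
30 [0.42, -0.06, 0.25] [-0.423 -0.05   2.155  0.315  0.56   1.008]
30 [0.44, -0.06, 0.22] [-0.391  0.047  2.178  0.36   0.439  0.977]
30 [0.46, -0.063, 0.165] [-0.374  0.21   2.231  0.636  0.241  0.698]
30 [0.45, -0.06, 0.28] [-0.377 -0.048  2.049  0.239  0.65   1.126]
42 [0.4, -0.06, 0.25] [-0.594 -0.098  2.372  1.044  0.385  0.169]
42 [0.42, -0.06, 0.25] [-0.531 -0.058  2.341  1.041  0.339  0.216]
42 [0.44, -0.06, 0.22] [-0.48   0.071  2.37   1.545  0.259 -0.271]
42 [0.46, -0.063, 0.165] [-0.45   0.3    2.433  2.437  0.375 -1.176]
42 [0.45, -0.06, 0.28] [-0.458 -0.078  2.23   0.715  0.378  0.611]
```

```bash
cat >>h.py <<'E'
def pr(p,Ld=42,yd=-5): return np.asarray(p,float),att(np.radians(yd),np.radians(Ld))[0]
E
python3 - <<'E'
from h import *
np.set_printoptions(precision=3,suppress=True)
env.move_straight([.40,.078,.24],vel=.2)
env.move_straight([.38,-.05,.28],vel=.2); st()
effector.gripper_to(0,force=20); st()
for p in ([.42,-.06,.25],[.44,-.06,.22],[.46,-.063,.165]):
    j=kin.inverse_kinematics(*pr(p)); print(j); env.goto_joints(j); st()
s=snapshot('scene');save(s,'scene5')
s=snapshot('top');save(s,'top5')
E
```

```text
t14.28 pos [ 0.38  -0.05   0.279] F [0.5 0.6 0.3] grip 0.499
t15.07 pos [ 0.38 -0.05  0.28] F [ 0.5  0.1 -0.5] grip 0.008
[-0.531 -0.058  2.341  1.041  0.339  0.216]
t16.80 pos [ 0.42 -0.06  0.25] F [-0.2  0.4 -0.6] grip 0.003
[-0.48   0.071  2.37   1.545  0.259 -0.271]
t17.37 pos [ 0.44 -0.06  0.22] F [0.4 0.6 0.4] grip 0.006
[-0.45   0.3    2.433  2.437  0.375 -1.176]
t18.27 pos [ 0.46  -0.063  0.166] F [-0.2  1.   0.6] grip -0.0
```

View pics/scene5.png

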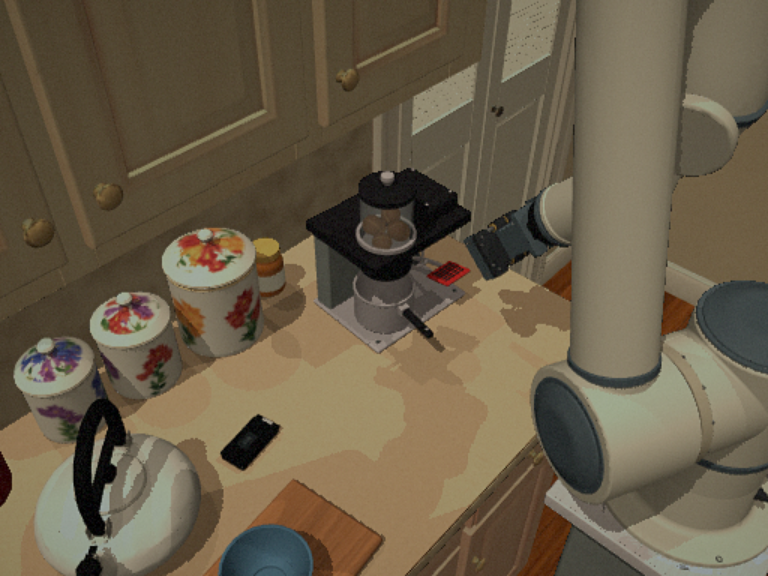

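View pics/top5.png

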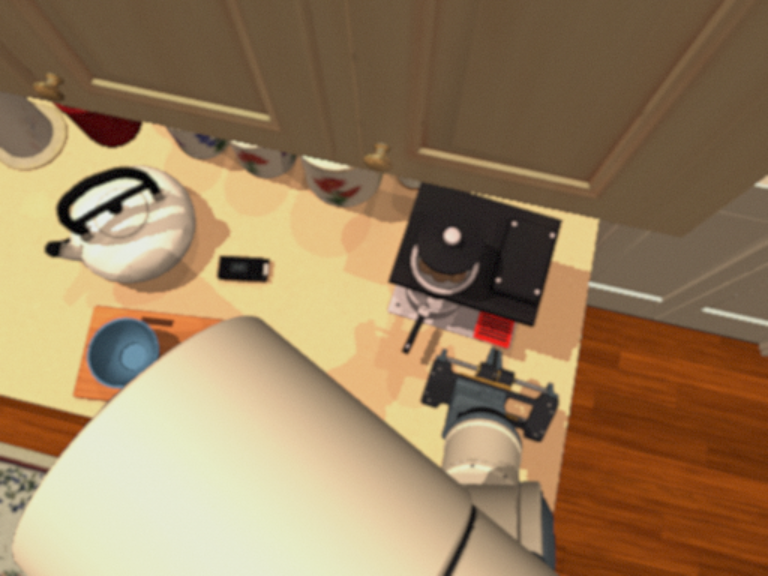

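The closed gripper is in front of the pedal (top (495,355)), with body ~30 mm right of the cup handle. Approach and press, watching the force.

```bash
python3 - <<'E'
from h import *
np.set_printoptions(precision=3,suppress=True)
env.move_straight(*[ [.525,-.071,.100]],vel=.1); st()
zs=[.09,.078,.066,.056,.050,.047,.044,.042,.040,.038,.036,.034,.032,.03]
for z in zs:
    f=(.0897-z)/.049; x=.525-.009*np.clip(f,0,1.1)
    env.move_straight([x,-.071,z],vel=.06); o=st()
    if np.linalg.norm(o['contact_force'])>22: break
s=snapshot('scene');save(s,'scene6')
s=snapshot('top');save(s,'top6')
E
```

```text
t19.44 pos [ 0.525 -0.071  0.1  ] F [ 0.5  0.3 -0.6] grip -0.002
t19.76 pos [ 0.525 -0.071  0.09 ] F [ 0.7 -0.   1.4] grip 0.009
t20.11 pos [ 0.523 -0.071  0.078] F [-1.   0.   3.1] grip 0.004
t20.46 pos [ 0.521 -0.071  0.066] F [-0.9  0.8  3.8] grip 0.005
t20.77 pos [ 0.519 -0.071  0.056] F [0.9 1.5 2.2] grip 0.003
t21.02 pos [ 0.518 -0.071  0.05 ] F [3.4 1.3 5.7] grip 0.005
t21.27 pos [ 0.517 -0.071  0.047] F [ 3.1 -0.2  4.3] grip 0.004
t21.52 pos [ 0.517 -0.071  0.044] F [ 3.2 -0.2  5.4] grip 0.008
t21.77 pos [ 0.516 -0.071  0.042] F [ 2.6 -0.8  5.3] grip 0.009
t22.02 pos [ 0.516 -0.071  0.04 ] F [2.9 0.5 8.6] grip 0.006
t22.27 pos [ 0.516 -0.071  0.039] F [ 2.5  1.4 20.4] grip 0.01
t22.52 pos [ 0.516 -0.071  0.038] F [-0.2  1.8 35.6] grip 0.01
```

View pics/scene6.png

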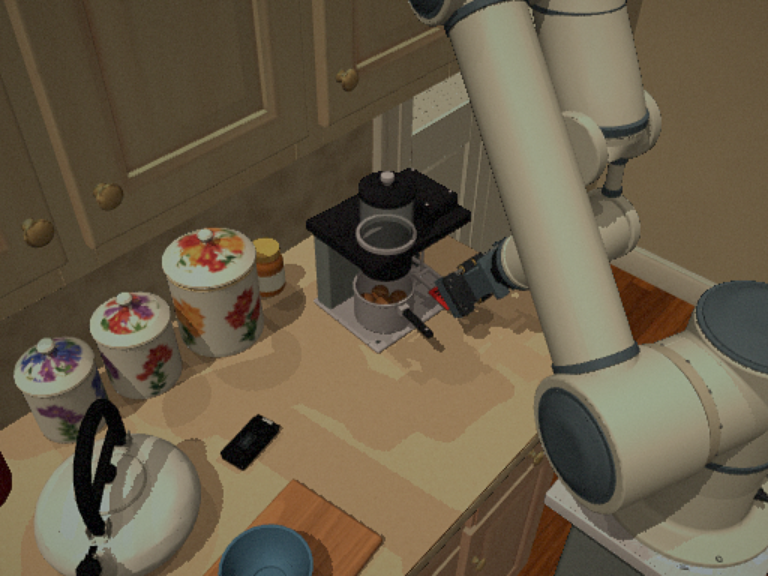

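The pedal is at its stop (force rises steeply below TCP z 0.040). The tube looks empty and walnuts show in the cup (scene (382,295)). I'll hold briefly and zoom in before releasing.

```bash
python3 - <<'E'
from h import *
env.sleep(.8); st()
s=snapshot('scene');im=cv2.cvtColor(s['pixels'],cv2.COLOR_RGB2BGR)[105:240,200:320]
cv2.imwrite('pics/z6.png',cv2.resize(im,None,fx=4.4,fy=4.4,interpolation=cv2.INTER_CUBIC))
E
```

```text
t23.43 pos [ 0.5164 -0.0711  0.0382] F [-1.2  2.2 34.5] grip 0.009
```

View pics/z6.png

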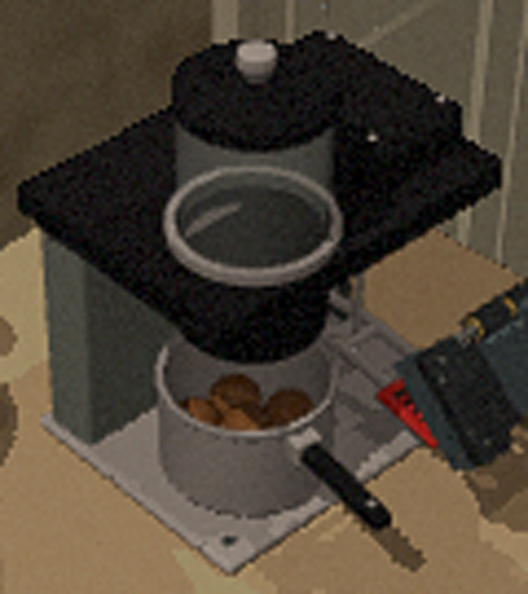

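The tube is empty and no walnut lies outside the cup. At least four are visible in it; the rest would be hidden by the rim or below. I'll raise the tool along the reverse path and back away.

```bash
python3 - <<'E'
from h import *
env.move_straight([.520,-.071,.062],vel=.05)
env.move_straight([.524,-.071,.1],vel=.06); st()
q,h,z=att(np.radians(-5),np.radians(42))
env.move_straight(np.array([.46,-.065,.166]),vel=.1); st()
env.goto_joints(kin.inverse_kinematics(*pr([.43,-.06,.24]))); env.sleep(.5); st()
import pickle
D={}
for n in('scene','top'):
    s=snapshot(n);save(s,n+'7');D[n]=s
pickle.dump(D,open('s7.pkl','wb'))
s=D['scene'];im=cv2.cvtColor(s['pixels'],cv2.COLOR_RGB2BGR)[105:240,200:320]
cv2.imwrite('pics/z7.png',cv2.resize(im,None,fx=4.4,fy=4.4,interpolation=cv2.INTER_CUBIC))
rimfit(s,SP,.083)
for n in D:
    W=cloud(D[n]); px=D[n]['pixels'].astype(int); z=W[...,2];x=W[...,0];y=W[...,1]
    red=(px[...,0]>110)&(px[...,1]<70)&(px[...,2]<70)&(z>.02)&(z<.12)&(x>.45)&(x<.6)&(y>-.12)&(y<-.02)
    P=W[red]; print('pedal',np.median(P,0).round(4),P.min(0).round(4),P.max(0).round(4))
    br=(px[...,0]>px[...,2]*1.6)&(np.hypot(x-.583,y-.045)<.05)&(z<.1)
    print('nut px',br.sum(),'z max',W[br][:,2].max() if br.any() else None)
E
```

```text
t24.93 pos [ 0.5239 -0.071   0.0997] F [-0.4 -0.1  0.3] grip 0.006
t26.01 pos [ 0.4601 -0.0651  0.1659] F [ 0.5  0.8 -0.6] grip 0.003
t27.69 pos [ 0.43   -0.06    0.2399] F [-0.1  0.8  0.2] grip 0.007
rim c [0.5833 0.0444] n 215 sd 0.0039 plane(dz/dx,dz/dy,z) [ 0.0009 -0.0041  0.0854]
pedal [ 0.5048 -0.0657  0.081 ] [ 0.4942 -0.0998  0.0698] [ 0.5512 -0.0363  0.0843]
nut px 234 z max 0.05503965198276735
pedal [ 0.5196 -0.067   0.0786] [ 0.4966 -0.0978  0.0692] [ 0.5484 -0.0352  0.0868]
nut px 89 z max 0.05197698226744806
```

View pics/z7.png

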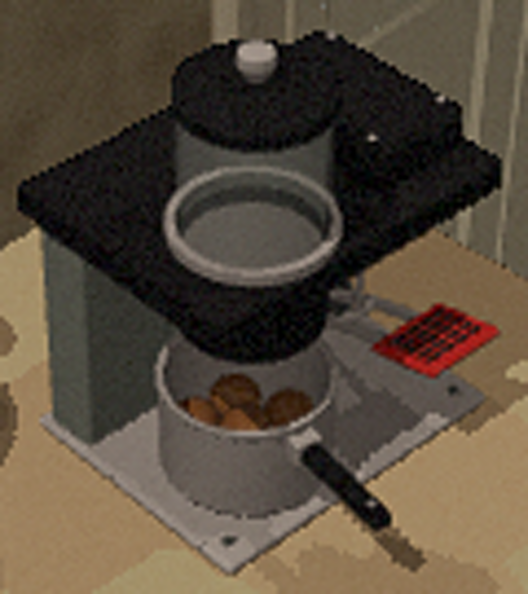

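View pics/top7.png

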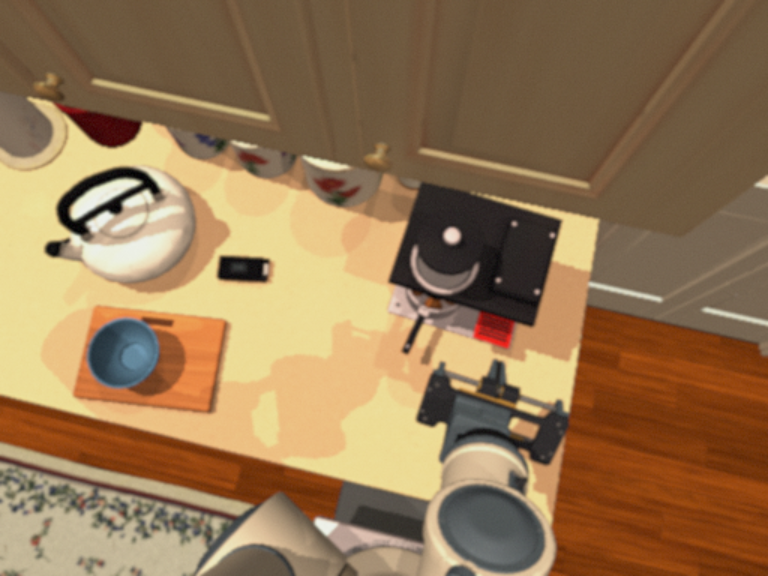

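View pics/scene7.png

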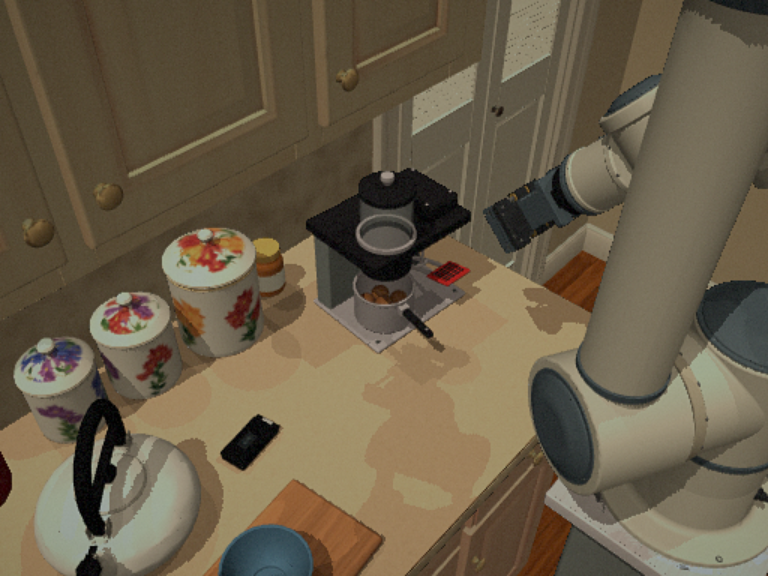

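The pedal is back up at its rest height, the cup stands level under the spout, the tube is empty and the phone hasn't moved. The highest walnut surface is at z ≈ 0.055, well below the rim at 0.083. Handing in.

```bash
python3 - <<'E'
from h import *
env.job_done(); st()
E
```

```text
the job is handed in; nothing more can be done
the job is handed in; nothing more can be done
```

The job is handed in, and every final check agreed, except that I couldn't count all six walnuts in the cup. I gripped the cup by its handle, stood it under the spout and let go. I then pressed the pedal to its stop with the closed fingers leaning back about 42°. I held it there for about 1 s at up to 36 N, then let it spring up and backed off. It took about 28 of the 56 s.

- **Cup:** it stands level, with its rim centre at (0.583, 0.044), about 1 mm from my estimate of the spout axis.
- **Walnuts:** the clear tube is empty and none lie outside the cup. About four are visible; the others would be hidden below them or behind the rim. The highest walnut surface is about 28 mm below the rim.
- **Pedal:** the pad's red surface is back at its starting height, within a few millimetres.
- **Phone:** in the pictures it lies in the same place as at the start.
- **Robot:** it was clear of everything when I handed in, with the force reading at noise level.

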